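# Swap the punch guide plates of two jigs and close one with the cover plate

## Task

The two punch guide plates are on the wrong jigs: swap them, so that the plate with the long slot sits on the rectangular jig and the plate with the two square windows on the round jig; the empty wooden rest is there to park one meanwhile. Then stack the plain cover plate on top of the slotted plate. Every plate must end lying flat over all four pins of its jig and fully down; leave the thread spool and the wax cake where they are, and mind the lamp shade that hangs half a metre above the bench on the left.

Things in the scene. Friction and masses are not known exactly. Their poses are not given: they have to be found in the camera images.
- plate_slot: Slotted guide plate: aluminium, 120 x 56 x 8 mm, four 14 mm round holes at x +-45, y +-16 mm and one long slot 61 x 13 mm in the middle. At the start it sits on the round jig. Origin: centre of the underside; x along its length, y across the width, z up; same after a half turn. Loose, about 0.14 kg; grip it across the width at mid-length.
- plate_windows: Windowed guide plate: aluminium, 120 x 56 x 8 mm, four 14 mm round holes at x +-45, y +-16 mm and two 25 mm square windows side by side along its length. At the start it sits on the rectangular jig. Origin: centre of the underside; x along its length, y across the width, z up; same after a half turn. Loose, about 0.14 kg; grip it across the width at mid-length.
- plate_cover: Cover plate: aluminium, 120 x 56 x 8 mm, four 14 mm round holes at x +-45, y +-16 mm and nothing else cut in it. At the start it lies on one of the two wooden rests. Origin: centre of the underside; x along its length, y across the width, z up; same after a half turn. Loose, about 0.14 kg; grip it across the width at mid-length.
- jig_rect: Rectangular jig: dark wooden base 140 x 86 x 12 mm. Four steel posts at x +-45, y +-16 mm: 17 mm shoulders, tops at z = 34 mm; above them 8 mm pins, tapered from z = 52 to tips at 62 mm. A seated plate's underside is at z = 34 mm (3 mm sideways play), a second plate's on it at 42 mm. Origin: centre of the underside, at bench level; z up. Fixed.
- jig_round: Round jig: dark wooden disc, 144 mm across, 12 mm thick. Four steel posts at x +-45, y +-16 mm: 17 mm shoulders, tops at z = 34 mm; above them 8 mm pins, tapered from z = 52 to tips at 62 mm. A seated plate's underside is at z = 34 mm (3 mm sideways play), a second plate's on it at 42 mm. Origin: centre of the underside, at bench level; z up. Fixed.
- rest_free: Light wooden rest: board 120 x 70 x 8 mm, two cork-topped cross battens 16 mm wide at x +-40 mm, tops at z = 30 mm: a plate lies across them, length along x, fingers fit between them. Origin: centre of the underside, at bench level; z up. Fixed. Empty at the start.
- rest_cover: Light wooden rest: board 120 x 70 x 8 mm, two cork-topped cross battens 16 mm wide at x +-40 mm, tops at z = 30 mm: a plate lies across them, length along x, fingers fit between them. Origin: centre of the underside, at bench level; z up. Fixed. The cover plate lies on it at the start.
- spool: Dark brown thread spool, 40 mm across, 72 mm high, standing loose behind the work; leave it alone. Origin: centre of its foot.
- wax: Round yellow cake of wax, 48 mm across, 18 mm high, lying loose behind the work; leave it alone. Origin: centre of its underside. (Not listed: a fixed lamp shade hangs over the left of the bench at world x 0.48 to 0.63, y 0.22 to 0.39, z 0.49 to 0.68 m; swing the arm round in front of it, drawn in.)
Mind the look-alikes: they are no part of the job. What is shaped like the plate_cover but yellow is not meant.

How it is judged (in metres and radians):
At the end, for the whole second after the job is handed in: The slotted plate is down on the shoulders of the rectangular jig, the cover plate lies directly on it on the same pins, and the windowed plate is down on the shoulders of the round jig: each centred within 6 mm, within 3 mm of its seated height, level, lined up with the posts, released and at rest (horizontal distance between each of plate_slot, plate_cover and jig_rect below 0.006 m and z of plate_slot in the frame of jig_rect between 0.031 and 0.037 m and angle between the x axis of each of plate_slot, plate_cover and the x axis of jig_rect, either way round below 0.12 rad and angle between each of plate_slot, plate_windows, plate_cover's own z axis and vertical below 0.06 rad and linear speed of each of plate_slot, plate_windows, plate_cover below 0.02 m/s and angular speed of each of plate_slot, plate_windows, plate_cover below 0.2 rad/s and horizontal distance between plate_windows and jig_round below 0.006 m and z of plate_windows in the frame of jig_round between 0.031 and 0.037 m and angle between the x axis of plate_windows and the x axis of jig_round, either way round below 0.12 rad and z of plate_cover in the frame of jig_rect between 0.039 and 0.045 m); the robot touches nothing.
It fails at once if the spool or the wax cake is displaced by more than 20 mm (distance of any of spool, wax from where it was at the start of the episode above 0.02 m).
It fails at once if the spool is tipped over (angle between spool's own z axis and vertical above 0.5 rad).
It also fails if it takes over 128 s, if anything falls off the work surface, if the arm or the gripper's body presses on something with over 40 N, if the wrist force passes 120 N, or if a joint passes its speed limit or range.

## Robot

A 6-joint arm with a two-finger parallel gripper is mounted at the origin on a cart in front of the work surface, level with it; the furniture and walls round the work are solid. World frame = base frame: x ahead of the robot, y to its left, z up, the work surface at z = 0. Lengths are in mm, angles in rad, forces in N, time in s.
With the tool pointing down it reaches from about 225 to 875 mm from the base axis. Payload 3.4 kg.
Tool frame: the origin (TCP) lies on the centre line of the jaws, within the pads' length; the fingertips stand 14 mm ahead of it and the grasp point (between the pads) lies 5 mm behind it; z points along the fingers, y is the line along which they close (so a half turn about z gives the same grasp; the last joint's range is limited). The gripper opens to 85 mm and grips with 20 to 120 N. Pads are 22 mm wide; open, the fingers measure 114 mm over their backs; the gripper's body (76 mm by 85 mm) begins 54 mm behind the grasp point. The pads swing forward as they close: fully open they stand 13 mm farther back than shut.
Start: joints at [1.14, 0.276, 1.505, -0, 1.361, -0.121], TCP at [175.316, 547.655, 245.328] pointing down, gripper open.
Joint ranges: [-2.89, 2.89], [-0.75, 2.08], [0.22, 2.7], [-1.18, 4.32], [0.11, 2.71], [-2.7, 2.7]. Speed limits (rad/s): [2.57, 2.57, 3.14, 3.14, 3.14, 3.14].

## Interface

Orientations are given as a rotation vector (axis times angle).
In Python, from cell import r gives the robot as it stands.
- The arm moves only by the tool drive_tool, never from a script. Its argument "targets" is text: rows parted by semicolons, each of 7 numbers parted by spaces: the shift along the tool's x, y, z in m, then the turn, a rotation vector about the tool's x, y, z in units of 6 degrees (1.0 is 6 degrees), then the gripper's target within -1 to 1 (shut at 1, half-way at 0, fully open at -1). A call has 1 to 20 rows; each row is the pose to reach, as a shift and turn from the pose commanded when the call began, along the tool's axes at that moment; what a row does not reach only later rows make up. A row lasts 1/8 s, in which the tool goes at most 62.5 mm and 10.7 degrees, less where a joint would pass 70% of its speed; a pose out of reach is approached as far as the arm can. A call with a gripper value outside its range is refused whole. The fingers move at their own pace and stop on an object; "grip_force" is the grip in N (left out, the last holds). Time passes only in rows, so rows that repeat a pose let the fingers close. It gives the time, the measured TCP pose, the force, the opening and the grip force at its end, in the units of the state.
- r.get_obs(): the state, without advancing time (a new reading comes with each control period).
- r.camera(name): name is "side" or "top" or "wrist"; returns the picture (400x640x3 uint8, red, green, blue); there is no depth.
- r.camera_info(name): a dict with "camera_matrix" (3x3 intrinsics, pixels), "R" (3x3) and "t" (3): a world point X has camera coordinates R X + t. Camera axes: x right, y down, z forward; pixel columns grow to the right and rows downward; lengths in mm; the calibration is good to about 2 mm. A picture is of the moment at which its call begins: read the wrist's pose just before it. camera_info takes no time and is no camera call; for the wrist camera it gives the pose at the moment of the call.
- r.finish_job(): hands the job in; it is judged then, once.
Trained networks look in the newest picture that a camera, given by its name, has taken for a name from the list of things; names that differ only in an ending like _2 or _b are one class to them, and where a whole thing is asked for, a point or a joint stands for the part that bears it (a point fixed in the world has none). Each returns a list of dicts, best first, with "conf" (0 to 1); they miss things now and then, are a little off and sometimes report something else, mostly with a low value. They report only what shows in the picture. A call takes as long as a camera call. They do not tell look-alikes from the thing itself.
- r.spot_in(camera, target): "centre" ([x, y, z] in mm, in world coordinates, good to about 4 mm: the middle of the surface that is visible of it).
- r.masks_of(camera, target): "mask" (400x640 bool, what is visible of it).
- r.pinpoint(camera, target): "centre" ([x, y, z] in mm, in world coordinates, good to about 4 mm: a listed point, or the origin of a listed thing).
The state is a dict: "t": time; "joints": joint angles; "qvel": joint speeds; "tau": joint torques, N m; "tcp_pos": TCP position; "ee_rot": TCP orientation; "wrist_force": force on the tool from outside, world axes, zero at the start; "moment": the same for the moment, N m; "width": finger opening in mm; "grasp_force": force on a finger pad.
Only numpy, scipy, OpenCV 4.12 (cv2) and the standard library are available. Lean on these libraries where they do the work, as an engineer would, in place of code of your own. Each camera call takes 0.05 s, during which the arm holds its last target. There are 200 camera calls.

## Working session

There is one attempt and no reset: what is moved stays moved. The work goes in short steps, Python scripts to look and compute and a tool call to move; the robot and the scene stay as the last step left them, time stands still between calls to the robot, and variables do not carry over. Pictures are saved under pics/ and viewed, at most 15 in all, crops included, and the job is handed in when it is done.

Besides the shell and the picture viewer there is one more tool, called after "Call:" as name(argument=value, ...) on one line, values as JSON. drive_tool: Moves the arm, as the interface text tells. Its arguments: {"type":"object","properties":{"targets":{"type":"string"},"grip_force":{"type":"number"}},"required":["targets"]}

```bash
ls; mkdir -p pics
python3 - <<'E'
from cell import r
import cv2
o=r.get_obs();print(o)
for n in("top","side"):
    im=r.camera(n);cv2.imwrite(f"pics/{n}0.png",im[...,::-1])
    print(n,r.camera_info(n))
for t in("plate_slot","plate_windows","plate_cover","jig_rect","jig_round","rest_free","rest_cover","spool","wax"):
    for c in ("top","side"):
        print(t,c,[(round(d["conf"],2),[round(float(v)) for v in d["centre"]]) for d in r.pinpoint(c,t)])
E
```

```text
pics
{'t': 0.0, 'joints': array([ 1.13998084e+00,  2.76595265e-01,  1.50615530e+00,  2.52815345e-05,
        1.36067329e+00, -1.21008074e-01]), 'qvel': array([ 0.00046845, -0.00180916,  0.00046378,  0.00031859, -0.00102998,
        0.0002053 ]), 'tau': array([-2.43928853e-04, -4.16773152e+01, -2.45808667e+01,  2.22140829e-04,
        1.06231787e-02,  6.18913901e-06]), 'tcp_pos': array([175.09255104, 547.16404382, 244.43068997]), 'ee_rot': array([-4.84627886e-01, -3.10345759e+00,  2.75660215e-03]), 'wrist_force': array([-0.47028861, -0.67804008, -0.23235119]), 'moment': array([-0.01895316,  0.04702947,  0.00451147]), 'grasp_force': 0.0, 'width': 85.12193509914876}
top {'camera_matrix': array([[460.87090527,   0.        , 313.99957753],
       [  0.        , 460.87090527, 197.1687071 ],
       [  0.        ,   0.        ,   1.        ]]), 'R': array([[-0.00288703, -0.99997125,  0.00701113],
       [-0.99557728,  0.00221584, -0.09391999],
       [ 0.09390175, -0.00725127, -0.99555506]]), 't': array([ -80.93789157,  600.67946515, 1227.17226747])}
side {'camera_matrix': array([[467.148860
[... 479 characters left out ...]
-234, 31])]
plate_windows top [(0.74, [475, -409, 35])]
plate_windows side [(0.79, [468, -409, 33])]
plate_cover top [(0.56, [513, -67, 29])]
plate_cover side [(0.8, [514, -67, 31]), (0.59, [773, 248, 2])]
jig_rect top [(0.76, [473, -412, 3])]
jig_rect side [(0.74, [467, -409, 4])]
jig_round top [(0.71, [460, -228, 1]), (0.58, [514, 112, -1])]
jig_round side [(0.95, [464, -230, 4])]
rest_free top [(0.57, [512, 114, -3])]
rest_free side [(0.65, [512, 116, -4])]
rest_cover top [(0.86, [514, -62, 2])]
rest_cover side [(0.89, [514, -60, 1])]
spool top [(0.6, [512, 114, 1]), (0.49, [656, -1, -4])]
spool side [(0.88, [654, 3, 0])]
wax top [(0.55, [658, -290, -3])]
wax side [(0.82, [655, -291, 0])]
```

View pics/top0.png

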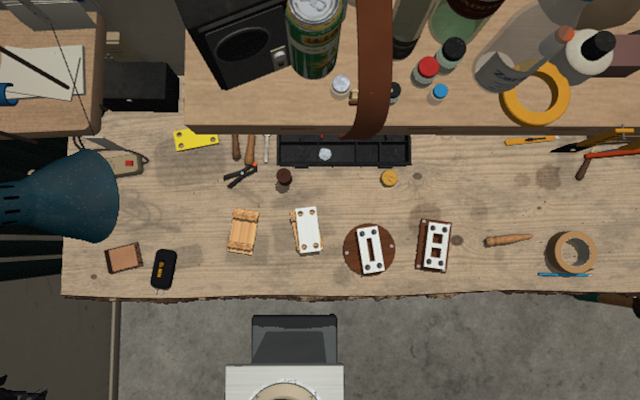

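View pics/side0.png

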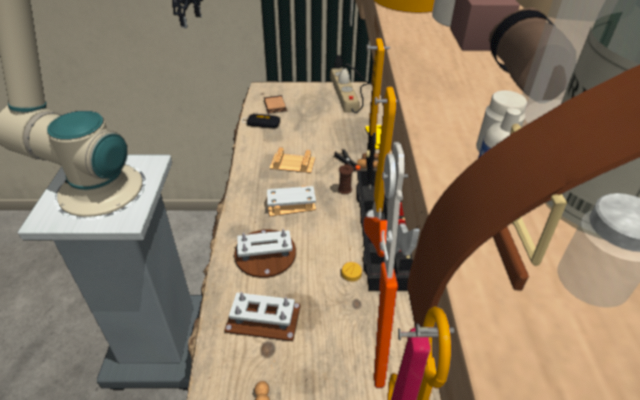

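The top view shows the slotted plate on the round jig at (370,250), the windowed plate on the rectangular jig at (435,245), and the free rest at (243,232). Two things have the cover plate's shape: a white one at (306,230) on a rest and a yellow one at (196,138). The white one is meant, because the yellow one is the stated look-alike. Next I'll measure poses and confirm with a crop.

```bash
cat > h.py <<'E'
import numpy as np, cv2
from cell import r
def toplane(cam,uv,z,ci=None):
    ci=ci or r.camera_info(cam); K,R,t=ci["camera_matrix"],np.array(ci["R"]),np.array(ci["t"])
    c=-R.T@t; uv=np.atleast_2d(np.asarray(uv,float))
    d=(R.T@np.linalg.inv(K)@np.c_[uv,np.ones(len(uv))].T).T
    return (c+d*((z-c[2])/d[:,2])[:,None])[:,:2]
def proj(cam,X,ci=None):
    ci=ci or r.camera_info(cam); p=(np.array(ci["R"])@np.atleast_2d(X).T).T+ci["t"]
    q=(ci["camera_matrix"]@p.T).T; return q[:,:2]/q[:,2:]
def rect(cam,mask,z,ci=None):
    cs,_=cv2.findContours(mask.astype(np.uint8),cv2.RETR_EXTERNAL,cv2.CHAIN_APPROX_NONE)
    p=toplane(cam,max(cs,key=cv2.contourArea)[:,0],z,ci).astype(np.float32)
    (c,(w,h),a)=cv2.minAreaRect(p)
    if w<h: w,h,a=h,w,a+90
    return np.round(c,1),round(w,1),round(h,1),round((a+90)%180-90,1)
E
python3 - <<'E'
from h import *
im={c:r.camera(c) for c in("top","side")}
for t,z in(("plate_slot",42),("plate_windows",42),("plate_cover",38),("jig_rect",12),("rest_free",30)):
    for c in im:
        for d in r.masks_of(c,t)[:2]: print(t,c,round(d["conf"],2),rect(c,d["mask"],z))
a=cv2.resize(im["top"][110:290,150:460,::-1],None,fx=2.5,fy=2.5,interpolation=2)
b=cv2.resize(im["side"][140:350,210:370,::-1],None,fx=3.,fy=3.,interpolation=2)
cv2.imwrite("pics/cropT.png",a)
E
```

```text
plate_slot top 0.85 (array([ 458.5, -230.5]), 119.8, 56.1, 8.5)
plate_slot side 0.57 (array([ 462.9, -236.7]), 119.2, 63.0, 8.5)
plate_windows top 0.93 (array([ 468.7, -406.7]), 120.3, 56.1, -9.9)
plate_windows side 0.64 (array([ 472.2, -412.8]), 120.6, 61.3, -7.1)
plate_windows side 0.47 (array([517.6,  74.7]), 111.2, 100.0, -10.1)
plate_cover top 0.67 (array([512.2, -62.8]), 122.9, 59.8, 4.6)
plate_cover top 0.62 (array([763.9, 240.9]), 119.8, 57.7, -80.4)
plate_cover side 0.59 (array([518.1, -71.1]), 119.5, 64.1, 5.6)
plate_cover side 0.42 (array([766.4, 196.8]), 127.7, 10.1, 82.5)
jig_rect top 0.82 (array([ 468.9, -405.5]), 140.7, 86.4, -8.2)
jig_rect side 0.68 (array([ 472.9, -413.8]), 140.1, 90.1, -8.1)
rest_free top 0.94 (array([509.1, 114.1]), 118.1, 74.9, -9.0)
rest_free top 0.57 (array([ 466.9, -194. ]), 140.7, 72.0, -13.5)
rest_free side 0.59 (array([517.3,  92.5]), 116.7, 104.0, -7.6)
```

View pics/cropT.png

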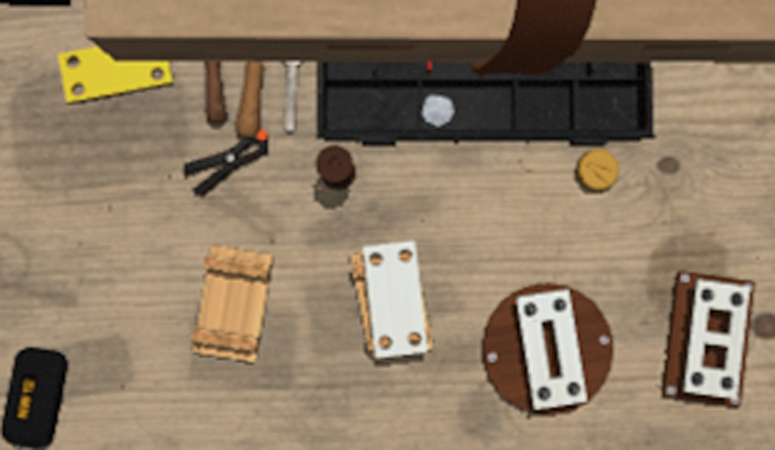

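The crop confirms it: the white plate at (390,300) on the rest, with four holes only, is plate_cover. The yellow plate at top left is the decoy. Next is a helper that turns world goals into move rows.

```bash
cat >> h.py <<'E'
from scipy.spatial.transform import Rotation as Ro
def goal(pts,pos0=None):
    "pts: (x,y,z,yaw of tool y in deg); rows from current pose; tool made exactly vertical"
    o=r.get_obs(); R0=Ro.from_rotvec(o["ee_rot"]); p0=o["tcp_pos"] if pos0 is None else pos0
    print("tcp",np.round(o["tcp_pos"],1),"yawY",round(np.degrees(np.arctan2(*R0.as_matrix()[1::-1,1])),1),"w",round(o["width"],1),"j6",round(o["joints"][5],2),"F",np.round(o["wrist_force"],1),"t",o["t"])
    for x,y,z,a in pts:
        a=np.radians(a); Y=np.array([np.cos(a),np.sin(a),0]);Z=np.array([0,0,-1.]);X=np.cross(Y,Z)
        d=R0.inv().apply((np.array([x,y,z])-p0)/1000); w=(R0.inv()*Ro.from_matrix(np.c_[X,Y,Z])).as_rotvec()/np.radians(6)
        print((x,y,z),np.round(d,4),np.round(w,2))
E
python3 - <<'E'
from h import *
goal([(110,330,260,72.3),(230,260,260,72.3),(340,80,260,80),(360,-120,260,85),(440,-330,260,82),(460,-400,260,82)])
E
```

```text
tcp [175.3 547.6 245.3] yawY 72.3 w 85.4 j6 -0.12 F [-0.5  0.7  0.3] t 1.6
(110, 330, 260) [-0.0041 -0.2272 -0.0147] [ 0.    0.   -0.01]
(230, 260, 260) [-0.1398 -0.2573 -0.0147] [ 0.    0.   -0.01]
(340, 80, 260) [-0.2994 -0.3952 -0.0147] [ 0.    0.   -1.29]
(360, -120, 260) [-0.3794 -0.5796 -0.0147] [ 0.    0.   -2.12]
(440, -330, 260) [-0.5196 -0.7552 -0.0147] [ 0.    0.   -1.62]
(460, -400, 260) [-0.56   -0.8158 -0.0147] [ 0.    0.   -1.62]
```

Call:
drive_tool(targets="-0.001 -0.06 -0.005 0 0 0 -1; -0.002 -0.12 -0.01 0 0 0 -1; -0.004 -0.18 -0.015 0 0 0 -1; -0.004 -0.227 -0.015 0 0 0 -1; -0.05 -0.237 -0.015 0 0 0 -1; -0.1 -0.247 -0.015 0 0 0 -1; -0.14 -0.257 -0.015 0 0 0 -1; -0.18 -0.29 -0.015 0 0 -0.3 -1; -0.22 -0.325 -0.015 0 0 -0.6 -1; -0.26 -0.36 -0.015 0 0 -1 -1; -0.3 -0.395 -0.015 0 0 -1.3 -1; -0.327 -0.456 -0.015 0 0 -1.5 -1; -0.353 -0.518 -0.015 0 0 -1.8 -1; -0.38 -0.58 -0.015 0 0 -2.1 -1; -0.415 -0.625 -0.015 0 0 -1.8 -1; -0.45 -0.67 -0.015 0 0 -1.6 -1; -0.485 -0.715 -0.015 0 0 -1.6 -1; -0.52 -0.76 -0.015 0 0 -1.6 -1; -0.56 -0.816 -0.015 0 0 -1.6 -1; -0.56 -0.816 -0.015 0 0 -1.6 -1")

```text
t: 4.1
tcp_pos: [460.6, -404.4, 258.8]
ee_rot: [-0.228, -3.133, 0.001]
wrist_force: [-0.8, 0.0, 0.7]
width: 85.5
grasp_force: 0.0
```

Run:
```python
from h import *
goal([(469,-406.5,260,81.9)])
ci=r.camera_info("wrist"); im=r.camera("wrist"); cv2.imwrite("pics/w1.png",im[...,::-1])
np.save("w1.npy",im)
print(ci["R"],-np.array(ci["R"]).T@ci["t"],ci["camera_matrix"])
```

```text
tcp [ 460.6 -404.4  258.8] yawY 81.7 w 85.5 j6 -2.26 F [-0.8  0.   0.7] t 4.1
(469, -406.5, 260) [-0.0086 -0.0009 -0.0012] [-0.01 -0.   -0.04]
[[ 0.14465242  0.98948111 -0.00167763]
 [ 0.94036552 -0.13694427  0.31138234]
 [ 0.3078772  -0.0466198  -0.95028323]] [ 381.44537525 -392.22003308  388.16003199] [[321.08087205   0.         323.81708681]
 [  0.         321.08087205 202.88720473]
 [  0.           0.           1.        ]]
```

View pics/w1.png

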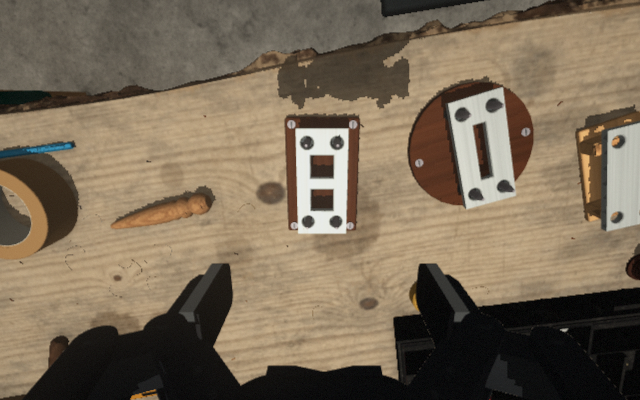

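The wrist view shows the windowed plate at (322,180) and the slotted plate at (482,148), both with pins visible. I'll fit masks for plates and jig bases.

Run:
```python
from h import *
ci=r.camera_info("wrist"); im=r.camera("wrist"); np.save("w1.npy",im)
for t,z in(("plate_slot",42),("plate_windows",42),("jig_rect",12),("jig_round",12)):
    for d in r.masks_of("wrist",t)[:2]:
        print(t,round(d["conf"],2),rect("wrist",d["mask"],z,ci))
        if t=="jig_round":
            cs,_=cv2.findContours(d["mask"].astype(np.uint8),0,cv2.CHAIN_APPROX_NONE)
            print(cv2.minEnclosingCircle(toplane("wrist",max(cs,key=cv2.contourArea)[:,0],12,ci).astype(np.float32)))
def rectify(c,yaw,z,s=4,hw=(80,55)):
    a=np.radians(yaw);ux=np.array([np.cos(a),np.sin(a)]);uy=np.array([-np.sin(a),np.cos(a)])
    X,Y=np.meshgrid(np.arange(-hw[0],hw[0],1/s),np.arange(hw[1],-hw[1],-1/s))
    P=np.c_[np.array(c)+X.reshape(-1,1)*ux+Y.reshape(-1,1)*uy,np.full(X.size,z)]
    q=proj("wrist",P,ci).reshape(X.shape+(2,)).astype(np.float32)
    return cv2.remap(im,q[...,0],q[...,1],cv2.INTER_CUBIC)
A=rectify((469,-406),-8.2,62,4,(75,37)); B=rectify((459,-230.5),8.5,62,4,(75,37))
g=np.vstack([A,B])
for k in(0,1):
    for x in(-45,45):
        for y in(-16,16): cv2.circle(g,(int((x+75)*4),int((37-y)*4)+k*A.shape[0]),4,(255,0,0),1)
cv2.imwrite("pics/rect.png",g[...,::-1])
```

```text
plate_slot 0.93 (array([ 459.8, -232.8]), 121.6, 58.9, 8.6)
plate_windows 0.86 (array([ 469.3, -408.5]), 121.3, 56.1, -8.5)
jig_rect 0.63 (array([ 470. , -408.9]), 140.0, 85.5, -8.3)
jig_round 0.74 (array([ 449.7, -262.4]), 142.1, 84.2, -17.4)
((458.7728271484375, -234.55279541015625), 71.43926239013672)
```

View pics/rect.png

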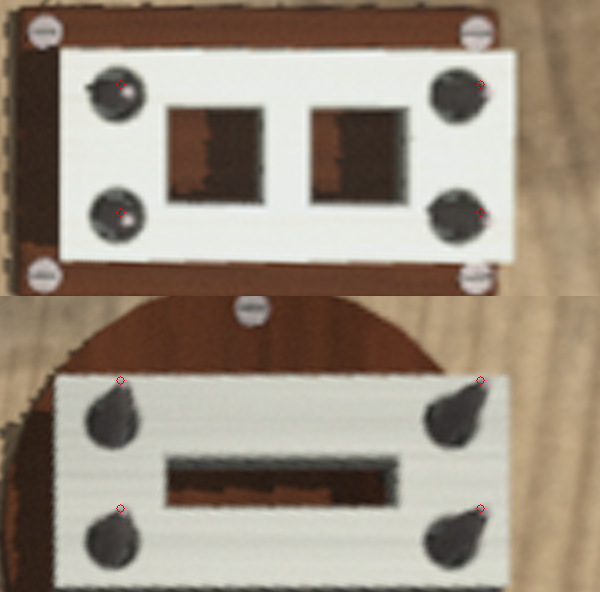

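Call:
drive_tool(targets="-0.009 -0.002 0.05 0 0 0 -1; -0.009 -0.002 0.1 0 0 0 -1; -0.009 -0.002 0.13 0 0 0 -1; -0.009 -0.002 0.13 0 0 0 -1")

```text
t: 4.9
tcp_pos: [467.2, -401.0, 128.5]
ee_rot: [-0.221, -3.13, -0.006]
wrist_force: [0.3, -0.4, 0.9]
width: 85.3
grasp_force: 0.0
```

```bash
cat >> h.py <<'E'
def rectify(im,ci,c,yaw,z,s=4,hw=(75,37)):
    a=np.radians(yaw);ux=np.array([np.cos(a),np.sin(a)]);uy=np.array([-np.sin(a),np.cos(a)])
    X,Y=np.meshgrid(np.arange(-hw[0],hw[0],1/s),np.arange(hw[1],-hw[1],-1/s))
    P=np.c_[np.array(c)+X.reshape(-1,1)*ux+Y.reshape(-1,1)*uy,np.full(X.size,z)]
    q=proj("wrist",P,ci).reshape(X.shape+(2,)).astype(np.float32)
    g=cv2.remap(im,q[...,0],q[...,1],cv2.INTER_CUBIC)
    for x in(-45,45):
        for y in(-16,16): cv2.circle(g,(int((x+hw[0])*s),int((hw[1]-y)*s)),4,(255,0,0),1)
    return g
E
python3 - <<'E'
from h import *
goal([(469.6,-407.8,31,81.7)])
ci=r.camera_info("wrist"); im=r.camera("wrist")
for t,z in(("plate_windows",42),("jig_rect",12)):
    for d in r.masks_of("wrist",t)[:1]: print(t,round(d["conf"],2),rect("wrist",d["mask"],z,ci))
cv2.imwrite("pics/rect2.png",np.vstack([rectify(im,ci,(469.6,-407.8),-8.3,62),rectify(im,ci,(469.6,-407.8),-8.3,42)])[...,::-1])
E
```

```text
tcp [ 467.2 -401.   128.5] yawY 81.9 w 85.3 j6 -2.25 F [ 0.3 -0.4  0.9] t 4.9
(469.6, -407.8, 31) [-0.0037 -0.0068  0.0975] [ 0.03 -0.04  0.04]
plate_windows 0.61 (array([ 470.1, -408.1]), 122.0, 58.2, -8.4)
jig_rect 0.77 (array([ 469.4, -408.2]), 140.6, 86.8, -8.5)
```

View pics/rect2.png

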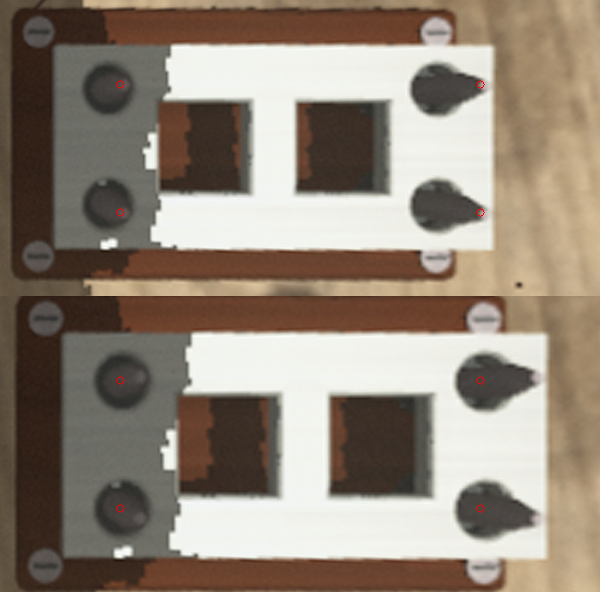

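The rectified view puts the jig_rect centre at about (470.3, -407.9) with yaw -8.4°. The pin tips coincide with the model within 1 mm. I'll recheck the settled TCP.

Run:
```python
from h import *
for _ in range(3): r.camera("wrist"); print(np.round(r.get_obs()["tcp_pos"],1), r.get_obs()["t"])
goal([(470.2,-407.9,60,81.7),(470.2,-407.9,31,81.7)])
```

```text
[ 469.5 -404.1  132.6] 5.1
[ 469.5 -404.2  132.5] 5.15
[ 469.3 -404.1  132.3] 5.2
tcp [ 469.3 -404.1  132.3] yawY 81.9 w 85.4 j6 -2.25 F [ 0.1  0.2 -0.6] t 5.2
(470.2, -407.9, 60) [-0.0012 -0.0035  0.0723] [-0.02  0.03  0.03]
(470.2, -407.9, 31) [-0.0011 -0.0034  0.1013] [-0.02  0.03  0.03]
```

Call:
drive_tool(targets="-0.001 -0.0035 0.04 0 0 0 -1; -0.001 -0.0035 0.075 0 0 0 -1; -0.001 -0.0035 0.095 0 0 0 -1; -0.001 -0.0035 0.101 0 0 0 -1; -0.001 -0.0035 0.101 0 0 0 -1; -0.001 -0.0035 0.101 0 0 0 -1")

```text
t: 5.95
tcp_pos: [469.7, -407.8, 30.7]
ee_rot: [0.223, 3.132, -0.003]
wrist_force: [0.2, -0.4, -1.1]
width: 85.4
grasp_force: 0.0
```

Run:
```python
from h import *
goal([(470.2,-407.9,31,81.7)])
```

```text
tcp [ 469.7 -407.8   30.7] yawY 81.9 w 85.4 j6 -2.26 F [ 0.2 -0.4 -1.1] t 5.95
(470.2, -407.9, 31) [-0.0005 -0.     -0.0003] [-0.02  0.02  0.03]
```

Settled on target, so close the gripper.

Call:
drive_tool(targets="0 0 0 0 0 0 1; 0 0 0 0 0 0 1; 0 0 0 0 0 0 1; 0 0 0 0 0 0 1; 0 0 0 0 0 0 1; 0 0 0 0 0 0 1", grip_force=50)

```text
t: 6.7
tcp_pos: [469.4, -407.4, 30.3]
ee_rot: [0.223, 3.133, -0.001]
wrist_force: [-0.9, 0.7, 5.6]
width: 54.8
grasp_force: 52.7
```

Call:
drive_tool(targets="0 0 -0.01 0 0 0 1; 0 0 -0.03 0 0 0 1; 0 0 -0.06 0 0 0 1; 0 0 -0.1 0 0 0 1; 0 0 -0.14 0 0 0 1; 0 0 -0.17 0 0 0 1; 0 0 -0.17 0 0 0 1; 0 0 -0.17 0 0 0 1;0 0 -0.17 0 0 0 1")

```text
t: 7.82
tcp_pos: [468.2, -406.3, 197.3]
ee_rot: [-0.223, -3.131, -0.004]
wrist_force: [-0.3, 0.2, 0.0]
width: 55.0
grasp_force: 53.2
```

Run:
```python
from h import *
goal([])
ci=r.camera_info("wrist"); im=r.camera("wrist"); cv2.imwrite("pics/w3.png",im[...,::-1])
R=np.array(ci["R"]); o=r.get_obs(); R0=Ro.from_rotvec(o["ee_rot"]).as_matrix()
print("cam in tool",np.round(R0.T@(-R.T@ci["t"]-o["tcp_pos"]),1))
```

```text
tcp [ 468.2 -406.3  197.3] yawY 81.9 w 55.0 j6 -2.26 F [-0.3  0.2  0. ] t 7.825
cam in tool [  80.2    0.6 -129.2]
```

View pics/w3.png

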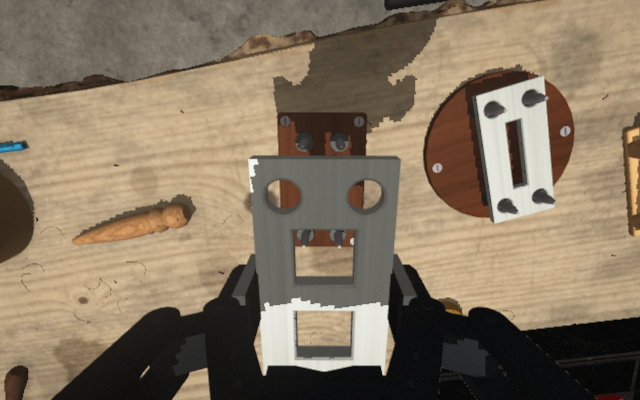

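Run:
```python
from h import *
ci=r.camera_info("wrist");o=r.get_obs()
P=toplane("wrist",[(283.5,196),(366,196)],o["tcp_pos"][2]+11.5,ci); R0=Ro.from_rotvec(o["ee_rot"]).as_matrix()
print("holes in tool xy",np.round(np.c_[P-o["tcp_pos"][:2],[0,0]]@R0,1))
goal([(511,114,197,81.5)])
```

```text
holes in tool xy [[ 44.2 -15.1   0.1]
 [ 44.2  16.5   0.2]]
tcp [ 468.4 -406.4  197.4] yawY 81.8 w 54.8 j6 -2.26 F [-0.3 -0.1 -0.9] t 7.875
(511, 114, 197) [0.0316 0.5212 0.0017] [ 0.02 -0.03  0.06]
```

Call:
drive_tool(targets="0.002 0.03 0 0 0 0 1; 0.005 0.08 0 0 0 0 1; 0.008 0.13 0 0 0 0 1; 0.011 0.18 0 0 0 0 1; 0.014 0.23 0 0 0 0 1; 0.017 0.28 0 0 0 0 1; 0.02 0.33 0 0 0 0 1; 0.023 0.38 0 0 0 0 1; 0.026 0.43 0 0 0 0 1; 0.03 0.48 0 0 0 0 1; 0.032 0.51 0 0 0 0 1; 0.032 0.521 0 0 0 0 1; 0.032 0.521 0 0 0 0 1; 0.032 0.521 0 0 0 0 1; 0.032 0.521 0 0 0 0 1")

```text
t: 9.75
tcp_pos: [511.2, 112.0, 199.2]
ee_rot: [-0.226, -3.133, 0.0]
wrist_force: [-0.0, -0.7, -1.1]
width: 55.1
grasp_force: 53.3
```

Run:
```python
from h import *
goal([(511,114,60,81.5),(511,114,27,81.5)])
ci=r.camera_info("wrist"); im=r.camera("wrist"); cv2.imwrite("pics/w4.png",im[...,::-1])
for t,z in(("rest_free",30),("plate_cover",38)):
    for d in r.masks_of("wrist",t)[:2]: print(t,round(d["conf"],2),rect("wrist",d["mask"],z,ci))
print(np.round(proj("wrist",[(511+x*np.cos(-.15)-y*np.sin(-.15),114+x*np.sin(-.15)+y*np.cos(-.15),30) for x in(-48,-32,32,48) for y in(-35,35)],ci)))
```

```text
tcp [511.2 112.  199.2] yawY 81.8 w 55.1 j6 -1.34 F [-0.  -0.7 -1.1] t 9.75
(511, 114, 60) [0.0005 0.002  0.1392] [-0.   -0.    0.04]
(511, 114, 27) [0.0004 0.002  0.1722] [-0.   -0.    0.04]
rest_free 0.64 (array([465.6, 121.3]), 71.3, 34.3, 81.8)
plate_cover 0.83 (array([513.8, -62.6]), 120.9, 61.4, 6.5)
[[288. 134.]
 [364. 134.]
 [288. 151.]
 [364. 152.]
 [290. 216.]
 [361. 216.]
 [291. 231.]
 [360. 231.]]
```

View pics/w4.png

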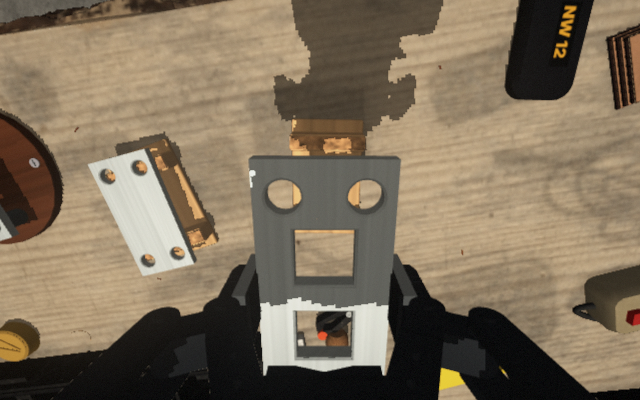

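Call:
drive_tool(targets="-0.001 0.004 0.05 0 0 0 1; -0.001 0.004 0.1 0 0 0 1; -0.001 0.004 0.14 0 0 0 1; -0.001 0.004 0.155 0 0 0 1; -0.001 0.004 0.165 0 0 0 1; -0.001 0.004 0.17 0 0 0 1; -0.001 0.004 0.171 0 0 0 1; -0.001 0.004 0.172 0 0 0 1; -0.001 0.004 0.172 0 0 0 1")

```text
t: 11.02
tcp_pos: [513.1, 117.1, 27.8]
ee_rot: [0.223, 3.133, 0.0]
wrist_force: [0.4, -0.1, -1.4]
width: 55.1
grasp_force: 53.3
```

Call:
drive_tool(targets="0 0 0.001 0 0 0 -1; 0 0 0.001 0 0 0 -1; 0 0 0.001 0 0 0 -1; 0 0 0.001 0 0 0 -1; 0 0 0.001 0 0 0 -1; 0 0 -0.01 0 0 0 -1; 0 0 -0.03 0 0 0 -1; 0 0 -0.06 0 0 0 -1; 0 0 -0.1 0 0 0 -1; 0 0 -0.14 0 0 0 -1; 0 0 -0.17 0 0 0 -1; 0 0 -0.17 0 0 0 -1; 0 0 -0.17 0 0 0 -1; 0 0 -0.17 0 0 0 -1")

```text
t: 12.78
tcp_pos: [511.8, 116.9, 196.0]
ee_rot: [-0.223, -3.131, 0.001]
wrist_force: [-0.5, -0.4, -0.4]
width: 85.8
grasp_force: 0.0
```

Run:
```python
from h import *
ci=r.camera_info("wrist"); im=r.camera("wrist")
for t,z in(("plate_windows",38),("plate_cover",38)):
    for d in r.masks_of("wrist",t)[:2]: print(t,round(d["conf"],2),rect("wrist",d["mask"],z,ci))
goal([(459,-231.2,197,98.5)])
```

```text
plate_windows 0.96 (array([513.8, 117.2]), 121.1, 57.2, -8.4)
plate_cover 0.61 (array([727.7, 187.5]), 32.5, 17.6, -32.7)
tcp [512.3 116.9 196.3] yawY 81.8 w 85.4 j6 -1.34 F [ 0.3 -0.5 -0.4] t 12.925
(459, -231.2, 197) [ 0.0033 -0.3522 -0.0006] [-0.   -0.02 -2.78]
```

Call:
drive_tool(targets="0 -0.03 0 0 0 -0.2 -1; 0.001 -0.08 0 0 0 -0.6 -1; 0.001 -0.13 0 0 0 -1 -1; 0.002 -0.18 0 0 0 -1.4 -1; 0.002 -0.23 0 0 0 -1.8 -1; 0.003 -0.28 0 0 0 -2.2 -1; 0.003 -0.33 0.01 0 0 -2.6 -1; 0.003 -0.352 0.04 0 0 -2.8 -1; 0.003 -0.352 0.065 0 0 -2.8 -1; 0.003 -0.352 0.065 0 0 -2.8 -1; 0.003 -0.352 0.065 0 0 -2.8 -1; 0.003 -0.352 0.065 0 0 -2.8 -1; 0.003 -0.352 0.065 0 0 -2.8 -1")

```text
t: 14.55
tcp_pos: [460.5, -231.0, 133.2]
ee_rot: [-0.238, 3.131, -0.002]
wrist_force: [-0.1, 0.1, 0.1]
width: 85.5
grasp_force: 0.0
```

Run:
```python
from h import *
goal([(459,-231.2,31,98.5)])
ci=r.camera_info("wrist"); im=r.camera("wrist")
for t,z in(("plate_slot",42),("jig_rect",12)):
    for d in r.masks_of("wrist",t)[:1]: print(t,round(d["conf"],2),rect("wrist",d["mask"],z,ci))
cv2.imwrite("pics/rect3.png",np.vstack([rectify(im,ci,(459,-231.2),8.5,62),rectify(im,ci,(459,-231.2),8.5,42)])[...,::-1])
```

```text
tcp [ 460.5 -231.   133.2] yawY 98.7 w 85.5 j6 -2.32 F [-0.1  0.1  0.1] t 14.55
(459, -231.2, 31) [1.600e-03 1.000e-04 1.022e-01] [-0.01  0.01  0.03]
plate_slot 0.63 (array([ 460.6, -231.4]), 121.3, 56.3, 8.5)
jig_rect 0.77 (array([ 476.6, -415.8]), 157.8, 106.2, -8.3)
```

View pics/rect3.png

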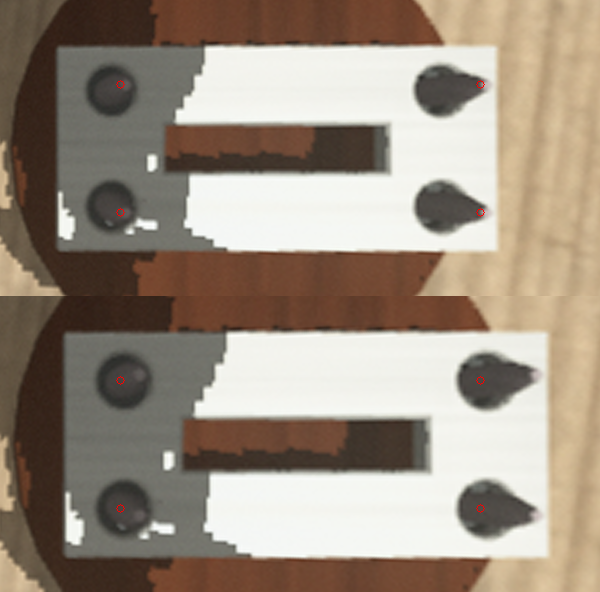

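The pin tips and the plate both sit about 1 mm along +x of the guess, so the round jig is at about (460.2, -231.0) with yaw 8.5°. The TCP is already above it. Descend and grasp.

Call:
drive_tool(targets="0 0 0.04 0 0 0 -1; 0 0 0.08 0 0 0 -1; 0 0 0.1 0 0 0 -1; 0 0 0.102 0 0 0 -1; 0 0 0.102 0 0 0 -1; 0 0 0.102 0 0 0 -1; 0 0 0.102 0 0 0 1; 0 0 0.102 0 0 0 1; 0 0 0.102 0 0 0 1; 0 0 0.102 0 0 0 1; 0 0 0.102 0 0 0 1; 0 0 0.102 0 0 0 1", grip_force=50)

```text
t: 16.2
tcp_pos: [460.2, -231.2, 31.2]
ee_rot: [-0.237, 3.132, -0.001]
wrist_force: [-1.1, 0.6, 5.9]
width: 55.0
grasp_force: 52.3
```

Call:
drive_tool(targets="0 0 -0.01 0 0 0 1; 0 0 -0.03 0 0 0 1; 0 0 -0.06 0 0 0 1; 0 0 -0.08 0 0 0 1; 0 0 -0.08 0 0 0 1; 0 0 -0.08 0 0 0 1; 0 0 -0.08 0 0 0 1")

```text
t: 17.08
tcp_pos: [459.2, -230.5, 109.2]
ee_rot: [0.237, -3.131, -0.002]
wrist_force: [0.1, -0.1, -2.0]
width: 55.2
grasp_force: 53.2
```

Run:
```python
from h import *
goal([(470.2,-407.9,112,81.6)])
ci=r.camera_info("wrist"); im=r.camera("wrist"); o=r.get_obs()
c=o["tcp_pos"]
cv2.imwrite("pics/rect4.png",rectify(im,ci,c[:2],8.6,c[2]+11.5)[...,::-1])
```

```text
tcp [ 459.2 -230.5  109.2] yawY 98.6 w 55.2 j6 -2.32 F [ 0.1 -0.1 -2. ] t 17.075
(470.2, -407.9, 112) [ 0.0158 -0.177  -0.0031] [ 0.01 -0.02  2.84]
```

View pics/rect4.png

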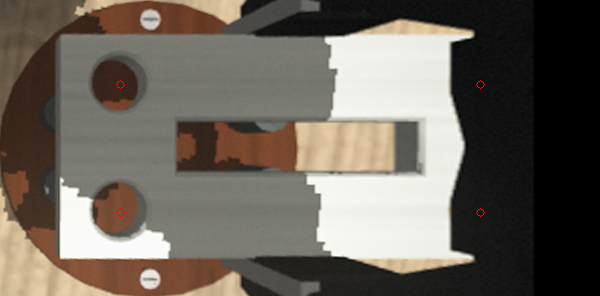

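The held plate is centred on the TCP: its holes at (119,82) and (119,210) are within 0.6 mm. Carry it over to the rectangular jig.

Call:
drive_tool(targets="0.002 -0.03 -0.005 0 0 0.4 1; 0.006 -0.075 -0.005 0 0 1.2 1; 0.011 -0.12 -0.005 0 0 2 1; 0.014 -0.155 -0.003 0 0 2.6 1; 0.016 -0.177 -0.003 0 0 2.84 1; 0.016 -0.177 -0.003 0 0 2.84 1; 0.016 -0.177 -0.003 0 0 2.84 1; 0.016 -0.177 -0.003 0 0 2.84 1; 0.016 -0.177 -0.003 0 0 2.84 1; 0.016 -0.177 -0.003 0 0 2.84 1")

```text
t: 18.38
tcp_pos: [470.8, -407.9, 113.5]
ee_rot: [0.229, 3.133, 0.0]
wrist_force: [0.4, -0.5, -0.9]
width: 55.2
grasp_force: 53.2
```

Run:
```python
from h import *
r.camera("wrist")
goal([(470.2,-407.9,60,81.6),(470.2,-407.9,36,81.6)])
ci=r.camera_info("wrist"); im=r.camera("wrist")
a=rectify(im,ci,(470.2,-407.9),-8.4,62)
cv2.imwrite("pics/rect5.png",a[...,::-1])
```

```text
tcp [ 470.8 -408.   113.5] yawY 81.6 w 54.8 j6 -2.25 F [ 0.2  0.2 -2.2] t 18.425
(470.2, -407.9, 60) [0.0006 0.0001 0.0535] [-0.    0.    0.01]
(470.2, -407.9, 36) [0.0006 0.0001 0.0775] [-0.    0.    0.01]
```

View pics/rect5.png

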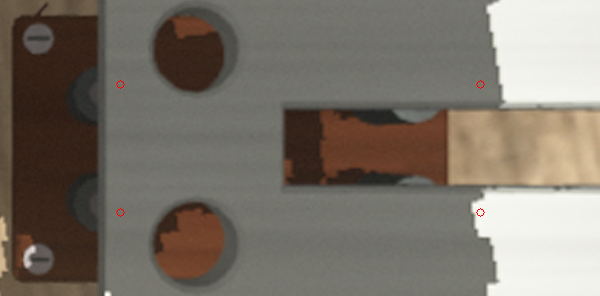

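Call:
drive_tool(targets="0.0005 0 0.03 0 0 0 1; 0.0005 0 0.045 0 0 0 1; 0.0005 0 0.055 0 0 0 1; 0.0005 0 0.06 0 0 0 1; 0.0005 0 0.065 0 0 0 1; 0.0005 0 0.068 0 0 0 1; 0.0005 0 0.068 0 0 0 1; 0.0005 0 0.068 0 0 0 1")

```text
t: 19.48
tcp_pos: [470.3, -408.5, 45.6]
ee_rot: [0.23, 3.133, -0.001]
wrist_force: [1.4, 0.2, -1.3]
width: 54.7
grasp_force: 53.2
```

No contact force, so it is on the pins (underside about 48 mm). Continue down and release.

Call:
drive_tool(targets="0 0 0.005 0 0 0 1; 0 0 0.009 0 0 0 1; 0 0 0.012 0 0 0 1; 0 0 0.0135 0 0 0 1; 0 0 0.0135 0 0 0 1; 0 0 0.0135 0 0 0 1; 0 0 0.0135 0 0 0 -1; 0 0 0.0135 0 0 0 -1; 0 0 0.0135 0 0 0 -1; 0 0 0.0135 0 0 0 -1; 0 0 0.0135 0 0 0 -1")

```text
t: 20.85
tcp_pos: [470.2, -408.3, 31.8]
ee_rot: [0.23, 3.133, 0.0]
wrist_force: [0.3, 0.0, 0.6]
width: 85.3
grasp_force: 0.0
```

Call:
drive_tool(targets="0 0 -0.01 0 0 0 -1; 0 0 -0.03 0 0 0 -1; 0 0 -0.06 0 0 0 -1; 0 0 -0.1 0 0 0 -1; 0 0 -0.13 0 0 0 -1; 0 0 -0.16 0 0 0 -1; 0 0 -0.16 0 0 0 -1; 0 0 -0.16 0 0 0 -1; 0 0 -0.16 0 0 0 -1")

```text
t: 21.98
tcp_pos: [469.6, -407.7, 190.4]
ee_rot: [-0.23, -3.131, -0.003]
wrist_force: [-0.7, -0.3, -0.8]
width: 85.5
grasp_force: 0.0
```

Run:
```python
from h import *
goal([(513.8,117.2,193,81.6)])
ci=r.camera_info("wrist"); im=r.camera("wrist")
for t,z in(("plate_slot",42),("jig_rect",12)):
    for d in r.masks_of("wrist",t)[:1]: print(t,round(d["conf"],2),rect("wrist",d["mask"],z,ci))
cv2.imwrite("pics/rect6.png",np.vstack([rectify(im,ci,(470.2,-407.9),-8.4,62),rectify(im,ci,(460.2,-231),8.5,62)])[...,::-1])
```

```text
tcp [ 469.6 -407.7  190.4] yawY 81.6 w 85.5 j6 -2.25 F [-0.7 -0.3 -0.8] t 21.975
(513.8, 117.2, 193) [ 0.0329  0.5257 -0.0016] [ 0.02 -0.02  0.  ]
plate_slot 0.68 (array([ 470. , -408.4]), 121.3, 57.9, -8.4)
jig_rect 0.75 (array([ 469.3, -408.6]), 139.0, 85.9, -8.4)
```

View pics/rect6.png

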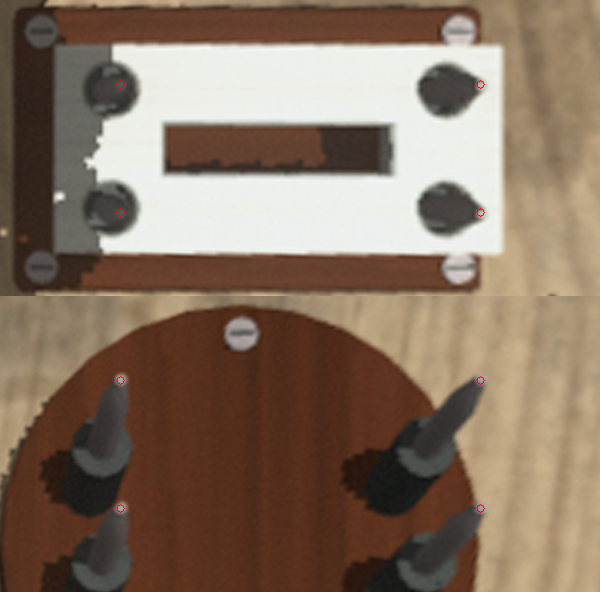

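The slotted plate is seated on the rectangular jig, with tips on the model marks. The bare round jig's pins also match (460.2, -231). Next I fetch the windowed plate.

Call:
drive_tool(targets="0.002 0.03 0 0 0 0 -1; 0.005 0.08 0 0 0 0 -1; 0.008 0.13 0 0 0 0 -1; 0.011 0.18 0 0 0 0 -1; 0.014 0.23 0 0 0 0 -1; 0.017 0.28 0 0 0 0 -1; 0.02 0.33 0 0 0 0 -1; 0.023 0.38 0 0 0 0 -1; 0.026 0.43 0 0 0 0 -1; 0.03 0.48 0 0 0 0 -1; 0.033 0.515 0.03 0 0 0 -1; 0.033 0.526 0.06 0 0 0 -1; 0.033 0.526 0.06 0 0 0 -1; 0.033 0.526 0.06 0 0 0 -1; 0.033 0.526 0.06 0 0 0 -1; 0.033 0.526 0.06 0 0 0 -1")

```text
t: 24.12
tcp_pos: [515.0, 116.3, 132.9]
ee_rot: [0.231, 3.131, 0.001]
wrist_force: [0.1, -0.1, -0.5]
width: 85.7
grasp_force: 0.0
```

Run:
```python
from h import *
ci=r.camera_info("wrist"); im=r.camera("wrist")
for d in r.masks_of("wrist","plate_windows")[:1]: print(round(d["conf"],2),rect("wrist",d["mask"],38,ci))
goal([(513.5,117.2,27,81.8)])
```

```text
0.62 (array([514.3, 116.6]), 121.8, 56.8, -8.3)
tcp [514.6 116.4 132.5] yawY 81.6 w 85.5 j6 -1.33 F [-0.2 -0.7 -0.2] t 24.225
(513.5, 117.2, 27) [0.0014 0.0005 0.1055] [ 0.    0.01 -0.04]
```

Call:
drive_tool(targets="0.0005 0.0005 0.04 0 0 0 -1; 0.0005 0.0005 0.08 0 0 0 -1; 0.0005 0.0005 0.1 0 0 0 -1; 0.0005 0.0005 0.1055 0 0 0 -1; 0.0005 0.0005 0.1055 0 0 0 -1; 0.0005 0.0005 0.1055 0 0 0 -1; 0.0005 0.0005 0.1055 0 0 0 1; 0.0005 0.0005 0.1055 0 0 0 1; 0.0005 0.0005 0.1055 0 0 0 1; 0.0005 0.0005 0.1055 0 0 0 1; 0.0005 0.0005 0.1055 0 0 0 1; 0.0005 0.0005 0.1055 0 0 0 1")

```text
t: 25.72
tcp_pos: [514.3, 117.5, 27.3]
ee_rot: [0.23, 3.132, 0.001]
wrist_force: [-1.5, -1.0, 6.1]
width: 55.1
grasp_force: 52.4
```

Call:
drive_tool(targets="0 0 -0.01 0 0 0 1; 0 0 -0.03 0 0 0 1; 0 0 -0.06 0 0 0 1; 0 0 -0.1 0 0 0 1; 0 0 -0.12 0 0 0 1; 0 0 -0.12 0 0 0 1; 0 0 -0.12 0 0 0 1; 0 0 -0.12 0 0 0 1")

```text
t: 26.72
tcp_pos: [512.9, 117.3, 145.0]
ee_rot: [-0.23, -3.13, 0.001]
wrist_force: [-0.6, 0.2, -1.2]
width: 54.6
grasp_force: 53.3
```

```bash
cat >> h.py <<'E'
def holes(up):
    "near hole centres of the held plate in tool xy, from the wrist image; up = height of plate top over TCP"
    ci=r.camera_info("wrist"); im=r.camera("wrist"); o=r.get_obs(); c=o["tcp_pos"]; R0=Ro.from_rotvec(o["ee_rot"]).as_matrix()
    g=cv2.cvtColor(im,cv2.COLOR_RGB2GRAY)
    yaw=np.degrees(np.arctan2(*R0[1::-1,1]))-90
    g=rectify(im,ci,c[:2],yaw,c[2]+up); return g,yaw
E
python3 - <<'E'
from h import *
goal([(460.2,-231,147,98.5)])
g,y=holes(11); cv2.imwrite("pics/rect7.png",g[...,::-1])
E
```

```text
tcp [512.9 117.3 145. ] yawY 81.6 w 54.6 j6 -1.33 F [-0.6  0.2 -1.2] t 26.725
(460.2, -231, 147) [ 0.0013 -0.3523 -0.0018] [-0.   -0.03 -2.81]
```

View pics/rect7.png

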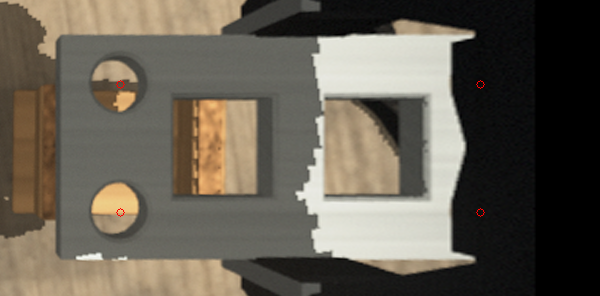

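The held plate is centred in the gripper, with holes at (119,83) and (119,210). Carry it to the round jig.

Call:
drive_tool(targets="0 -0.03 0 0 0 -0.2 1; 0 -0.08 0 0 0 -0.6 1; 0 -0.13 0 0 0 -1 1; 0.001 -0.18 0 0 0 -1.4 1; 0.001 -0.23 0 0 0 -1.8 1; 0.001 -0.28 0 0 0 -2.2 1; 0.001 -0.33 0 0 0 -2.6 1; 0.001 -0.352 0.02 0 0 -2.8 1; 0.001 -0.352 0.04 0 0 -2.8 1; 0.001 -0.352 0.04 0 0 -2.8 1; 0.001 -0.352 0.04 0 0 -2.8 1; 0.001 -0.352 0.04 0 0 -2.8 1; 0.001 -0.352 0.04 0 0 -2.8 1; 0.001 -0.352 0.04 0 0 -2.8 1")

```text
t: 28.52
tcp_pos: [461.8, -230.6, 106.7]
ee_rot: [-0.231, 3.132, -0.001]
wrist_force: [0.3, 0.9, -1.2]
width: 54.4
grasp_force: 53.3
```

Run:
```python
from h import *
goal([(460.2,-231,45,98.5),(460.2,-231,32,98.5)])
```

```text
tcp [ 461.8 -230.6  106.7] yawY 98.4 w 54.4 j6 -2.32 F [ 0.3  0.9 -1.2] t 28.525
(460.2, -231, 45) [ 0.0016 -0.0002  0.0617] [-0.    0.01 -0.01]
(460.2, -231, 32) [ 0.0017 -0.0002  0.0747] [-0.    0.01 -0.01]
```

Call:
drive_tool(targets="0.0015 0 0.02 0 0 0 1; 0.0015 0 0.035 0 0 0 1; 0.0015 0 0.045 0 0 0 1; 0.0015 0 0.052 0 0 0 1; 0.0015 0 0.058 0 0 0 1; 0.0015 0 0.0615 0 0 0 1; 0.0015 0 0.0615 0 0 0 1; 0.0015 0 0.0615 0 0 0 1")

```text
t: 29.52
tcp_pos: [460.3, -231.0, 45.0]
ee_rot: [-0.23, 3.133, -0.0]
wrist_force: [0.2, 0.1, -1.9]
width: 54.8
grasp_force: 53.3
```

Call:
drive_tool(targets="0 0 0.005 0 0 0 1; 0 0 0.009 0 0 0 1; 0 0 0.012 0 0 0 1; 0 0 0.013 0 0 0 1; 0 0 0.013 0 0 0 1; 0 0 0.013 0 0 0 1; 0 0 0.013 0 0 0 -1; 0 0 0.013 0 0 0 -1; 0 0 0.013 0 0 0 -1; 0 0 0.013 0 0 0 -1; 0 0 0.013 0 0 0 -1")

```text
t: 30.9
tcp_pos: [460.0, -230.9, 31.8]
ee_rot: [-0.23, 3.133, 0.0]
wrist_force: [0.1, 0.3, 0.6]
width: 85.3
grasp_force: 0.0
```

Call:
drive_tool(targets="0 0 -0.01 0 0 0 -1; 0 0 -0.03 0 0 0 -1; 0 0 -0.06 0 0 0 -1; 0 0 -0.1 0 0 0 -1; 0 0 -0.12 0 0 0 -1; 0 0 -0.12 0 0 0 -1; 0 0 -0.12 0 0 0 -1; 0 0 -0.12 0 0 0 -1")

```text
t: 31.9
tcp_pos: [459.3, -230.4, 150.6]
ee_rot: [0.23, -3.131, -0.003]
wrist_force: [-0.8, 0.4, -0.1]
width: 85.3
grasp_force: 0.0
```

Run:
```python
from h import *
ci=r.camera_info("wrist"); im=r.camera("wrist")
for t,z in (("plate_windows",42),("plate_cover",38)):
    for d in r.masks_of("wrist",t)[:2]: print(t,round(d["conf"],2),rect("wrist",d["mask"],z,ci))
goal([(513.3,-63.5,130,95)])
```

```text
plate_windows 0.97 (array([ 460. , -230.8]), 119.9, 56.4, 8.4)
plate_windows 0.63 (array([502.6, -70.3]), 105.7, 60.5, 6.9)
plate_cover 0.72 (array([504.8, -67.1]), 106.5, 60.5, 6.4)
tcp [ 459.7 -230.6  150.9] yawY 98.4 w 85.7 j6 -2.32 F [ 0.   0.3 -0.5] t 32.05
(513.3, -63.5, 130) [-0.0775  0.1575  0.021 ] [ 0.01 -0.01  0.57]
```

Call:
drive_tool(targets="-0.02 0.04 0 0 0 0.1 -1; -0.04 0.08 0 0 0 0.2 -1; -0.06 0.12 0.01 0 0 0.3 -1; -0.0775 0.1575 0.021 0 0 0.4 -1; -0.0775 0.1575 0.021 0 0 0.4 -1; -0.0775 0.1575 0.021 0 0 0.4 -1; -0.0775 0.1575 0.021 0 0 0.4 -1; -0.0775 0.1575 0.021 0 0 0.4 -1")

```text
t: 33.05
tcp_pos: [513.7, -64.7, 131.0]
ee_rot: [-0.162, 3.137, -0.0]
wrist_force: [-0.5, -0.1, 1.5]
width: 85.5
grasp_force: 0.0
```

Run:
```python
from h import *
r.camera("wrist")
ci=r.camera_info("wrist"); im=r.camera("wrist")
for d in r.masks_of("wrist","plate_cover")[:2]: print(round(d["conf"],2),rect("wrist",d["mask"],38,ci))
goal([(513.3,-63.5,42,96)])
g=rectify(im,ci,(513.3,-63.5),6,38); cv2.imwrite("pics/rect8.png",g[...,::-1])
# hough holes for self-check
w=(g.min(2)>150).astype(np.uint8); cs,h=cv2.findContours(w,cv2.RETR_CCOMP,cv2.CHAIN_APPROX_NONE)
for c,hh in zip(cs,h[0]):
    if cv2.contourArea(c)>800: 
        m=cv2.minAreaRect(c); print([round(v/4,1) for v in (m[0][0]-300,148-m[0][1],*m[1])],round(m[2],1),hh[3])
```

```text
0.6 (array([513.7, -64.3]), 121.2, 57.0, 6.0)
tcp [513.7 -64.4 131. ] yawY 96.0 w 85.2 j6 -1.93 F [0.3 0.1 0. ] t 33.2
(513.3, -63.5, 42) [0.0003 0.0009 0.089 ] [-0.    0.   -0.01]
[16.3, -0.7, 57.0, 91.1] 89.5 -1
[46.3, -16.4, 15.2, 15.0] 45.0 3
[46.3, 15.5, 14.8, 14.8] 45.0 3
```

TCP and plate agree. I grip the cover high (TCP 39) so the fingertips stay clear of the plate below when stacking.

Call:
drive_tool(targets="0 0 0.04 0 0 0 -1; 0 0 0.075 0 0 0 -1; 0 0 0.09 0 0 0 -1; 0 0 0.092 0 0 0 -1; 0 0 0.092 0 0 0 -1; 0 0 0.092 0 0 0 -1; 0 0 0.092 0 0 0 1; 0 0 0.092 0 0 0 1; 0 0 0.092 0 0 0 1; 0 0 0.092 0 0 0 1; 0 0 0.092 0 0 0 1; 0 0 0.092 0 0 0 1", grip_force=50)

```text
t: 34.7
tcp_pos: [514.0, -63.8, 39.7]
ee_rot: [-0.165, 3.136, -0.001]
wrist_force: [-1.7, 0.3, 4.1]
width: 54.3
grasp_force: 52.4
```

Call:
drive_tool(targets="0 0 -0.01 0 0 0 1; 0 0 -0.03 0 0 0 1; 0 0 -0.06 0 0 0 1; 0 0 -0.1 0 0 0 1; 0 0 -0.11 0 0 0 1; 0 0 -0.11 0 0 0 1; 0 0 -0.11 0 0 0 1; 0 0 -0.11 0 0 0 1")

```text
t: 35.7
tcp_pos: [512.7, -63.5, 147.3]
ee_rot: [0.165, -3.134, -0.002]
wrist_force: [0.6, 0.2, -1.9]
width: 54.5
grasp_force: 53.8
```

Run:
```python
from h import *
goal([(470.2,-408.1,150,81.6)])
g,y=holes(-1); np.save("g8.npy",g); cv2.imwrite("pics/rect9.png",g[...,::-1])
```

```text
tcp [512.7 -63.5 147.3] yawY 96.0 w 54.5 j6 -1.93 F [ 0.6  0.2 -1.9] t 35.7
(470.2, -408.1, 150) [ 0.0784 -0.3382 -0.0028] [ 0.01 -0.03  2.4 ]
```

View pics/rect9.png

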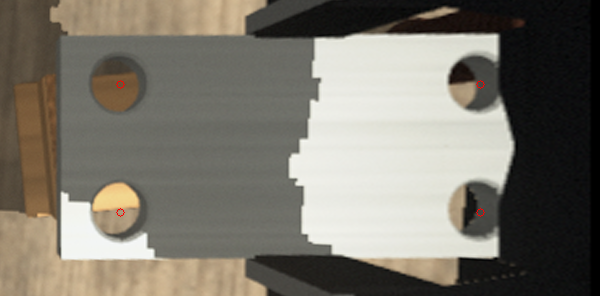

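The cover is held level and centred, with its four holes within about 1 mm of the model. Carry it to the rectangular jig.

Call:
drive_tool(targets="0.006 -0.03 0 0 0 0.2 1; 0.018 -0.08 0 0 0 0.5 1; 0.03 -0.13 0 0 0 0.9 1; 0.042 -0.18 0 0 0 1.3 1; 0.053 -0.23 0 0 0 1.7 1; 0.065 -0.28 0 0 0 2 1; 0.075 -0.32 0 0 0 2.3 1; 0.078 -0.338 0 0 0 2.4 1; 0.078 -0.338 0 0 0 2.4 1; 0.078 -0.338 0.02 0 0 2.4 1; 0.078 -0.338 0.02 0 0 2.4 1; 0.078 -0.338 0.02 0 0 2.4 1; 0.078 -0.338 0.02 0 0 2.4 1")

```text
t: 37.38
tcp_pos: [472.1, -407.8, 129.7]
ee_rot: [0.228, 3.132, -0.001]
wrist_force: [1.1, 0.1, -1.7]
width: 54.3
grasp_force: 53.7
```

Run:
```python
from h import *
r.camera("wrist")
goal([(470.5,-408.1,75,81.6),(470.5,-408.1,58,81.6)])
```

```text
tcp [ 472.  -407.9  129.6] yawY 81.6 w 54.6 j6 -2.25 F [-0.4  0.5 -2.6] t 37.425
(470.5, -408.1, 75) [ 0.0015 -0.0004  0.0546] [-0.01  0.01  0.01]
(470.5, -408.1, 58) [ 0.0015 -0.0004  0.0716] [-0.01  0.01  0.01]
```

Call:
drive_tool(targets="0.0015 0 0.03 0 0 0 1; 0.0015 0 0.045 0 0 0 1; 0.0015 0 0.055 0 0 0 1; 0.0015 0 0.062 0 0 0 1; 0.0015 0 0.067 0 0 0 1; 0.0015 0 0.067 0 0 0 1; 0.0015 0 0.067 0 0 0 1")

```text
t: 38.3
tcp_pos: [470.2, -408.1, 62.2]
ee_rot: [0.23, 3.133, -0.001]
wrist_force: [0.2, -0.1, -1.6]
width: 54.2
grasp_force: 53.7
```

Call:
drive_tool(targets="0 0 0.003 0 0 0 1; 0 0 0.006 0 0 0 1; 0 0 0.006 0 0 0 1; 0 0 0.006 0 0 0 1")

```text
t: 38.8
tcp_pos: [470.0, -407.8, 55.7]
ee_rot: [-0.23, -3.133, -0.0]
wrist_force: [-0.3, -0.1, -1.9]
width: 54.6
grasp_force: 53.7
```

No contact force with the underside at about 46 mm, so release and retreat.

Call:
drive_tool(targets="0 0 0 0 0 0 -1; 0 0 0 0 0 0 -1; 0 0 0 0 0 0 -1; 0 0 0 0 0 0 -1; 0 0 0 0 0 0 -1; 0 0 -0.01 0 0 0 -1; 0 0 -0.03 0 0 0 -1; 0 0 -0.06 0 0 0 -1; 0 0 -0.1 0 0 0 -1; 0 0 -0.14 0 0 0 -1; 0 0 -0.14 0 0 0 -1; 0 0 -0.14 0 0 0 -1; 0 0 -0.14 0 0 0 -1")

```text
t: 40.42
tcp_pos: [469.3, -407.1, 194.3]
ee_rot: [-0.23, -3.131, -0.003]
wrist_force: [-0.4, -0.1, 0.0]
width: 85.4
grasp_force: 0.0
```

Run:
```python
from h import *
r.camera("wrist"); ci=r.camera_info("wrist"); im=r.camera("wrist"); goal([])
for t,z in (("plate_cover",50),("plate_windows",42),("jig_rect",12),("jig_round",12)):
    for d in r.masks_of("wrist",t)[:1]: print(t,round(d["conf"],2),rect("wrist",d["mask"],z,ci))
for t in("spool","wax"):
    r.camera("side"); print(t,[np.round(d["centre"]) for d in r.pinpoint("side",t)[:1]])
g=np.vstack([rectify(im,ci,(470.2,-407.9),-8.4,50),rectify(im,ci,(460.2,-231),8.5,42)]); cv2.imwrite("pics/final.png",g[...,::-1])
```

```text
tcp [ 469.5 -407.3  194.4] yawY 81.6 w 85.3 j6 -2.25 F [ 0.8 -1.3 -0.5] t 40.525
plate_cover 0.68 (array([ 469.6, -407.5]), 119.8, 56.8, -8.3)
plate_windows 0.86 (array([ 459.9, -232.6]), 121.5, 60.2, 8.3)
jig_rect 0.8 (array([ 469.3, -408.5]), 138.0, 85.9, -8.8)
jig_round 0.79 (array([ 450.4, -261.6]), 143.2, 87.0, -16.2)
spool [array([654.,   2.,  -0.])]
wax [array([ 654., -292.,   -0.])]
```

View pics/final.png

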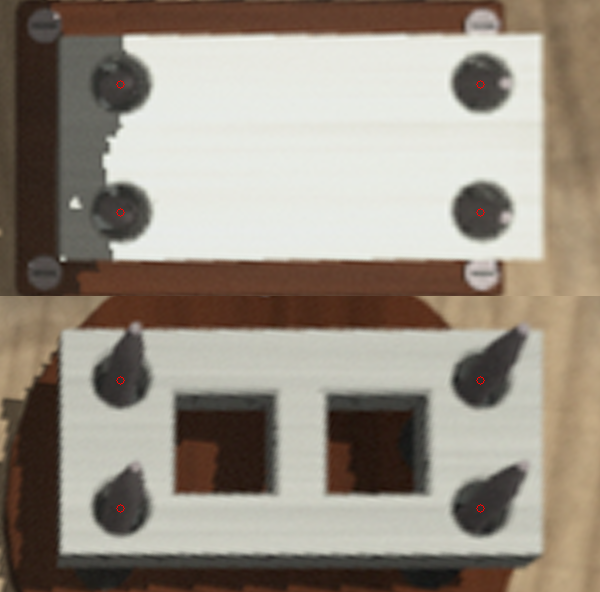

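The holes match the model at the seated heights, with the pins coming through all four holes of each plate. Size and scale agree too: 119.8 mm at z = 50. The spool and wax have not moved. Hand in.

```bash
python3 -c "
from cell import r
print(r.finish_job())"
```

```text
the job is handed in; nothing more can be done
None
```

I swapped the two guide plates, stacked the cover on the slotted plate and handed the job in at about 41 s; the last wrist picture showed the visible plates down over all four pins and the spool and wax unmoved, but no verdict came back.

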